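Make up the bedside tray and the games tray

TASK

Make up two trays from the things on the glass shelf: in the tray with three compartments, for the bedside, stand the desk bell and the short frosted tumbler and lay the torch; in the tray with two compartments, for the games table, put the closed dice box and the wind-up timer. Give each thing a compartment of its own, sitting flat on the tray's floor and the right way up (the torch on its side). Knock nothing over, and leave the tall tumbler, the remote control and the coaster rack where they are.

Things in the scene. Friction and masses are not known exactly. Their poses are not given: they have to be found in the camera images.
- bell_center (a point): Small desk bell: chrome dome 58 mm across, upright-sided from 10 to 26 mm above the shelf and rounded above, on a black foot 54 mm across and 10 mm high, with a 13 mm plunger button on top; 51 mm high overall, about 150 g. This point is on its axis, 25.5 mm above its underside. Its z axis points up as it stands.
- tumbler_center (a point): The short frosted-glass tumbler (whitish, not clear), open above: 78 mm high, 58 mm across at the foot and 62 mm at the rim, about 180 g. This point is on its axis, 39 mm above its underside. Its z axis points up as it stands.
- torch_center (a point): Small straight aluminium torch lying on its side: 110 mm long, barrel 28 mm across with a black rubber sleeve, with a hexagonal head (26 mm long) and tail cap (12 mm long) 32 mm across flats, which keep it from rolling; about 130 g. This point is at the middle of its length, on its axis, 16 mm above what it lies on. Its x axis runs along the torch towards the head.
- dice_box_center (a point): Black plastic dice box with its clip-on lid shut: 70 mm (its x axis) by 54 mm (its y axis) by 38 mm high, about 160 g, with a small grey clip 1.5 mm proud on each 54 mm wide end. This point is its centre, 19 mm above its underside. Its z axis points up as it stands.
- timer_center (a point): Wind-up timer: white plastic drum 60 mm across and 27 mm high, an aluminium dial 48 mm across above it up to 34 mm, and a white grip bar across the top (44 mm long on its x axis, 9 mm wide, its top at 46 mm); about 120 g. This point is on its axis, 23 mm above its underside. The bar does not turn. Its z axis points up as it stands.
- tray3: Light birch tray, fixed to the shelf by its non-slip feet. Origin: centre of its underside, on the shelf; z up. Its compartments stand side by side along its y axis, each 90 mm wide (y) and 120 mm long (x), open above; floor 5 mm thick (its top is 5 mm above the origin); rim and dividers 5 mm thick, only 10 mm higher than the floor (15 mm above the origin). This one has three compartments, 290 mm (y) by 130 mm (x) overall: their centres are at y = -95, 0 and +95 mm, x = 0.
- tray2: Light birch tray, fixed to the shelf by its non-slip feet. Origin: centre of its underside, on the shelf; z up. Its compartments stand side by side along its y axis, each 90 mm wide (y) and 120 mm long (x), open above; floor 5 mm thick (its top is 5 mm above the origin); rim and dividers 5 mm thick, only 10 mm higher than the floor (15 mm above the origin). This one has two compartments, 195 mm (y) by 130 mm (x) overall: their centres are at y = -47.5 and +47.5 mm, x = 0.
- tall_tumbler_center (a point): The tall frosted-glass tumbler (whitish, not clear), to be left alone: 118 mm high, 58 mm across at the foot and 62 mm at the rim. This point is on its axis, 59 mm above its underside.
- remote_center (a point): Grey remote control lying flat, to be left alone: 125 mm (its x axis) by 38 mm by 15 mm high. This point is its centre, 7.5 mm above the shelf.
- coaster_rack_center (a point): Dark wooden slotted rack with four square wooden coasters in it, to be left alone: 116 by 104 mm, 61 mm high, beyond the trays. This point is its centre, 30.5 mm above the shelf.
Not all that is in view belongs to the job. Leave any red look-alike of the part that bears bell_center alone.

How it is judged:
By the outcome, as a careful person would: the job done as asked, in the order asked, and still so for the second after the job is handed in, with the robot touching nothing.
It also fails if it takes over 144 s, if anything falls off the work surface, if the arm or the gripper's body presses on something with over 40 N, if the wrist force passes 120 N, or if a joint passes its speed limit or range.

ROBOT

A 7-joint arm with a two-finger parallel gripper is mounted at the origin on the work surface. World frame = base frame: x ahead of the robot, y to its left, z up, the work surface at z = 0. Lengths are in m, angles in rad, forces in N, time in s.
With the tool pointing down it reaches from about 0.425 to 0.875 m from the base axis. Payload 4.7 kg.
Tool frame: the origin (TCP) lies on the centre line of the jaws, within the pads' length; the fingertips stand robot.tips_ahead ahead of it and the grasp point (between the pads) lies 5 mm behind it (robot.tips_ahead is the distance from the TCP to the fingertips, in m); z points along the fingers, y is the direction in which the jaws open and shut (so a half turn about z gives the same grasp; the last joint's range is limited). The gripper opens to 85 mm and grips with 20 to 120 N. Pads are 22 mm wide; open, the fingers measure 114 mm over their backs; the gripper's body (76 mm by 85 mm) begins 54 mm behind the grasp point. The pads swing forward as they close: fully open they stand 13 mm farther back than shut.
Start: joints at [1.197, 0.321, -0.07, 1.45, 0.023, 1.371, -0.057], TCP at [0.246, -0.602, 0.222] pointing down, gripper open.
Joint ranges: [-2.86, 2.86], [-0.3, 2.09], [-1.38, 1.24], [0.06, 2.45], [-1.56, 4.7], [0.09, 2.05], [-2.69, 2.69]. Speed limits (rad/s): [2.57, 2.57, 3.14, 3.14, 3.14, 3.14, 3.14].

INTERFACE

Orientations are given as a unit quaternion [x, y, z, w].
In Python, from bench import robot, optics, models gives the robot as it stands.
- The arm moves only by the tool step_arm, never from a script. Its argument "deltas" is a list of rows, each an object with "twist": the turn, a rotation vector about the world's x, y, z in degrees, a list of three; "dp": the shift along the world's x, y, z in cm, a list of three; "grip": the finger opening in cm, from 0 to 8.54. A call has 1 to 12 rows; each row shifts and turns the commanded pose from where the row before left it; what a row does not reach is not made up. A row lasts 1/10 s, in which the tool goes at most 50 mm and 8.59 degrees, less where a joint would pass 70% of its speed; a pose out of reach is approached as far as the arm can. A call with a gripper value outside its range is refused whole. The fingers move at their own pace and stop on an object; the grip force is fixed at half the most. Time passes only in rows, so rows that do not move let the fingers close. It gives the time, the measured TCP pose, the force and the opening at its end, in the units of the state.
- robot.get_state(): the state, without advancing time (a new reading comes with each control period).
- optics.read_camera(name): name is "scene" or "top" or "wrist"; returns the picture (480x640x3 uint8, red, green, blue); there is no depth.
- optics.get_calibration(name): a dict with "vertical_fov" (degrees; the focal length in pixels is half the picture's height over the tangent of half this angle, whatever the lens; pixels are square), "cx", "cy" (the principal point, pixels), "extrinsics" (4x4, takes a point from world to camera coordinates). Camera axes: x right, y down, z forward; pixel columns grow to the right and rows downward; lengths in m; the calibration is good to about 2 mm. The wrist camera is an equidistant fisheye: a pixel r from the principal point sees the ray r / f radians off the axis. A picture is of the moment at which its call begins: read the wrist's pose just before it. get_calibration takes no time and is no camera call; for the wrist camera it gives the pose at the moment of the call.
- robot.job_done(): hands the job in, once; it reports no verdict.
Trained networks look in the newest picture that a camera, given by its name, has taken for a name from the list of things; names that differ only in an ending like _2 or _b are one class to them, and where a whole thing is asked for, a point or a joint stands for the part that bears it (a point fixed in the world has none). Each returns a list of dicts, best first, with "score" (0 to 1); they miss things now and then, are a little off and sometimes report something else, mostly with a low value. They report only what shows in the picture. A call takes as long as a camera call. They do not tell look-alikes from the thing itself.
- models.search_frame(target, camera): "at" ([x, y, z] in m, in world coordinates, good to about 4 mm: the middle of the surface that is visible of it).
- models.pinpoint(target, camera): "at" ([x, y, z] in m, in world coordinates, good to about 4 mm: a listed point, or the origin of a listed thing).
The state is a dict: "clock": time; "q": joint angles; "joint_velocities": joint speeds; "joint_efforts": joint torques, N m; "tool_pos": TCP position; "tool_rot": TCP orientation; "ft_force": force on the tool from outside, world axes, zero at the start; "torque": the same for the moment, N m; "gripper_width": finger opening in m.
Only numpy, scipy, OpenCV 4.12 (cv2) and the standard library are available. Lean on these libraries where they do the work, as an engineer would, in place of code of your own. Each camera call takes 0.05 s, during which the arm holds its last target. There are 200 camera calls.

## Working session

There is one attempt and no reset: what is moved stays moved. The work goes in short steps, Python scripts to look and compute and a tool call to move; the robot and the scene stay as the last step left them, time stands still between calls to the robot, and variables do not carry over. Pictures are saved under pics/ and viewed, about 12 in all and at most 16, crops included, and the job is handed in when it is done.

Besides the shell and the picture viewer there is one more tool, called after "Emit:" as name(argument=value, ...), one argument or row to a line, values as JSON. step_arm: Moves the arm, as the interface text tells. Its arguments: {"type":"object","properties":{"deltas":{"type":"array","items":{"type":"object","properties":{"twist":{"type":"array","items":{"type":"number"}},"dp":{"type":"array","items":{"type":"number"}},"grip":{"type":"number"}}}}},"required":["deltas"]}

```bash
mkdir -p pics; ls; cat > h.py <<'E'
from bench import robot, optics, models
import numpy as np, cv2
def snap(cam,name):
    im=optics.read_camera(cam); cv2.imwrite(f'pics/{name}.png',im[:,:,::-1]); return im
def proj(cam,p):
    c=optics.get_calibration(cam); E=np.array(c['extrinsics']); f=240/np.tan(np.radians(c['vertical_fov'])/2)
    q=E[:3,:3]@np.array(p)+E[:3,3]
    if cam=='wrist':
        r=np.hypot(q[0],q[1]); t=np.arctan2(r,q[2]); return (c['cx']+f*t*q[0]/r, c['cy']+f*t*q[1]/r)
    return (c['cx']+f*q[0]/q[2], c['cy']+f*q[1]/q[2])
def back(cam,u,v,z):
    c=optics.get_calibration(cam); E=np.array(c['extrinsics']); f=240/np.tan(np.radians(c['vertical_fov'])/2)
    d=np.array([u-c['cx'],v-c['cy']])/f; r=np.hypot(*d)
    ray=np.array([d[0],d[1],1]) if cam!='wrist' else np.array([*(d/r*np.sin(r)),np.cos(r)])
    R=E[:3,:3]; o=-R.T@E[:3,3]; w=R.T@ray; return o+w*(z-o[2])/w[2]
E
python3 - <<'E'
from h import *
s=robot.get_state(); print(s, robot.tips_ahead)
names="bell_center tumbler_center torch_center dice_box_center timer_center tray3 tray2 tall_tumbler_center remote_center coaster_rack_center".split()
for cam in ('top','scene'):
    snap(cam,cam+'0'); print(cam, np.round(np.array(optics.get_calibration(cam)['extrinsics']),3).tolist())
    for n in names:
        for d in models.pinpoint(n,cam): print(n,np.round(d['at'],3),round(d['score'],2),np.round(proj(cam,d['at'])))
E
```

```text
pics
{'clock': 0.0, 'q': array([ 1.19710975,  0.32185915, -0.07005528,  1.4516806 ,  0.02256991,
        1.3708126 , -0.05689234]), 'joint_velocities': array([ 0.00137247, -0.0012955 , -0.0001768 , -0.00081762,  0.00030454,
        0.00086911,  0.000629  ]), 'joint_efforts': array([-8.27856293e-04, -4.93586218e+01, -3.82711831e-01, -3.14331794e+01,
        1.29803392e-02,  1.12683504e-02,  8.19154025e-06]), 'tool_pos': array([ 0.24552327, -0.60123433,  0.220597  ]), 'tool_rot': array([ 9.81260610e-01,  1.92682747e-01, -2.28762586e-04, -9.59875390e-04]), 'ft_force': array([-0.44465198,  0.29052557,  0.20278985]), 'torque': array([-0.014515  ,  0.00471521,  0.00516468]), 'gripper_width': 0.0855316295570726} 0.014
top [[-0.005, -1.0, -0.019, 0.017], [-0.999, 0.006, -0.045, 0.559], [0.045, 0.018, -0.999, 1.441], [0.0, 0.0, 0.0, 1.0]]
bell_center [ 0.368 -0.114  0.029] 0.92 [375. 312.]
bell_center [ 0.47  -0.289  0.026] 0.84 [447. 270.]
bell_center [ 0.456 -0.181  0.029] 0.73 [403. 276.]
bell_center [ 0.336 -0.206  0.024] 0.69 [413. 325.]
tumbler_center [ 0.361 -0.312  0.033] 0.9 [458. 31
[... 956 characters left out ...]
.]
torch_center [0.365 0.31  0.014] 0.56 [459. 235.]
dice_box_center [0.442 0.004 0.022] 0.83 [343. 214.]
timer_center [0.53  0.434 0.026] 0.91 [488. 304.]
timer_center [ 0.633 -0.157 -0.001] 0.47 [257. 252.]
tray3 [ 0.634 -0.159  0.001] 0.71 [256. 252.]
tray3 [ 0.456 -0.187  0.027] 0.7 [277. 192.]
tray3 [0.364 0.308 0.014] 0.17 [459. 235.]
tray2 [ 0.634 -0.159  0.001] 0.71 [256. 252.]
tray2 [ 0.456 -0.187  0.027] 0.7 [277. 192.]
tray2 [0.364 0.308 0.014] 0.17 [459. 235.]
tall_tumbler_center [0.452 0.18  0.058] 0.56 [404. 234.]
remote_center [ 0.524 -0.424  0.006] 0.83 [192. 184.]
remote_center [ 0.634 -0.159  0.002] 0.4 [256. 251.]
coaster_rack_center [ 0.797 -0.007  0.031] 0.72 [279. 323.]
```

```bash
python3 - <<'E'
import cv2
a=cv2.imread('pics/top0.png')[90:360,110:540]; cv2.imwrite('pics/top0c.png',cv2.resize(a,(796,500),interpolation=3))
a=cv2.imread('pics/scene0.png')[110:370,140:540]; cv2.imwrite('pics/scene0c.png',cv2.resize(a,(800,520),interpolation=3))
E
```

```text
(no output)
```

View pics/top0c.png

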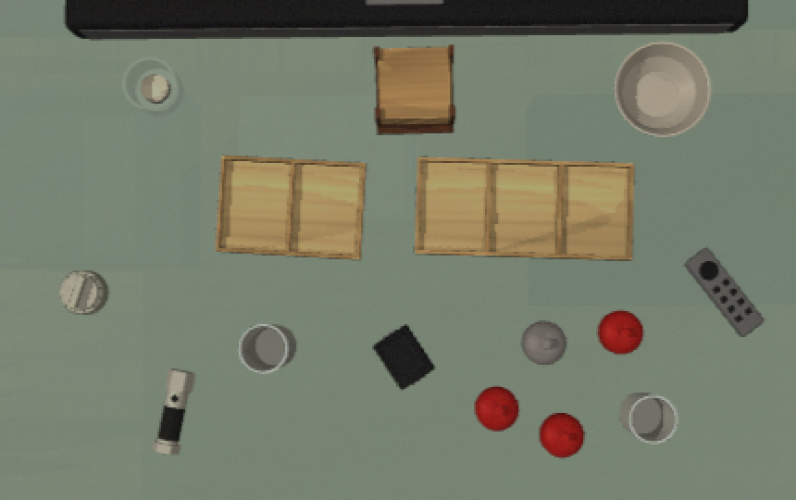

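View pics/scene0c.png

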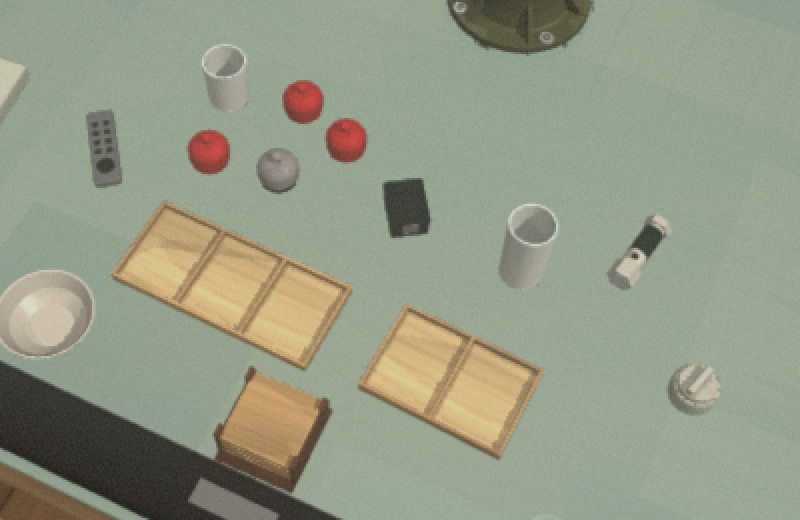

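Chrome bell candidates (top picture): grey dome at (403,276); red look-alikes at (447,270), (375,312) and (413,325). I choose the grey one. The short tumbler is at (458,315) and the tall one at (255,279), which stays. Next I measure the trays and yaws and take a close crop.

```bash
python3 - <<'E'
from h import *
im=cv2.imread('pics/top0.png'); hsv=cv2.cvtColor(im,cv2.COLOR_BGR2HSV)
def comp(mask,z,name,amin=100):
    n,l,st,ce=cv2.connectedComponentsWithStats(mask.astype('uint8'))
    for i in range(1,n):
        if st[i,4]<amin: continue
        c=cv2.findContours((l==i).astype('uint8'),0,2)[0][0][:,0,:]
        P=np.array([back('top',u,v,z)[:2] for u,v in c]).astype('float32')
        r=cv2.minAreaRect(P*1000); print(name,st[i].tolist(),np.round(r[0],1),np.round(r[1],1),round(r[2],1))
roi=np.zeros(im.shape[:2],bool); roi[165:345,110:540]=1
comp(roi&(hsv[...,0]>10)&(hsv[...,0]<28)&(hsv[...,1]>70),.015,'tray',1000)
comp(roi&(im.max(2)<45),.038,'black',30)
cv2.imwrite('pics/bellc.png',np.hstack([cv2.resize(im[255:345,345:480],(540,360),interpolation=3),cv2.resize(im[285:345,190:225],(210,360),interpolation=3)]))
E
```

```text
tray [226, 174, 82, 56, 4101] [641.7 153.4] [196.1 130.4] 86.4
tray [334, 175, 118, 56, 6156] [ 637.9 -159.7] [290.3 130.5] 87.9
black [488, 231, 10, 10, 77] [ 552.6 -397.8] [21.8 21.8] 89.6
black [312, 266, 32, 34, 588] [441.    2.1] [68.5 50.5] 33.4
black [196, 310, 14, 18, 185] [354.8 307.7] [25.9 42.1] 78.8
```

View pics/bellc.png

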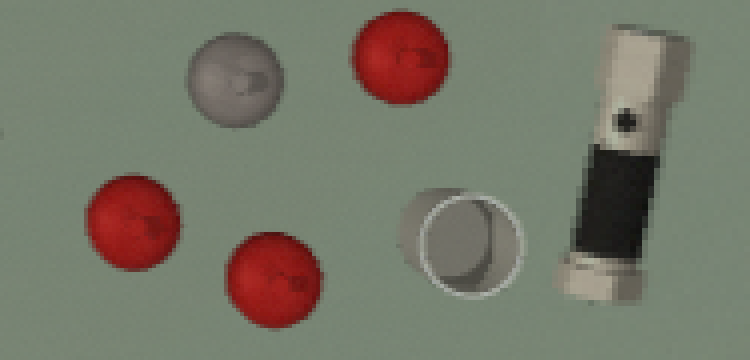

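Emit:
step_arm(
  deltas=[
    {"dp": [3,3,1],"twist": [0,0,8],"grip": 8.5},
    {"dp": [3,3.5,1],"twist": [0,0,8],"grip": 8.5},
    {"dp": [3,4,0],"twist": [0,0,8],"grip": 8.5},
    {"dp": [2.5,4,0],"twist": [0,0,0],"grip": 8.5},
    {"dp": [2.5,4,0],"twist": [0,0,0],"grip": 8.5},
    {"dp": [2.5,4,0],"twist": [0,0,0],"grip": 8.5},
    {"dp": [2.5,4,0],"twist": [0,0,0],"grip": 8.5},
    {"dp": [0,4,0],"twist": [0,0,0],"grip": 8.5},
    {"dp": [0,4,0],"twist": [0,0,0],"grip": 8.5},
    {"dp": [0,4,0],"twist": [0,0,0],"grip": 8.5},
    {"dp": [0,3,0],"twist": [0,0,0],"grip": 8.5},
    {"dp": [0,0,0],"twist": [0,0,0],"grip": 8.5},
  ],
)

```text
clock: 2.3
tool_pos: [0.4366, -0.1819, 0.2424]
tool_rot: [0.918, 0.396, 0.0, 0.0]
ft_force: [0.5, -0.2, 0.2]
gripper_width: 0.085
```

The close crop confirms it: the plain grey dome with no red is at crop (235,80), which is top (403,276). Now I turn the jaws to the tray's x axis and look with the wrist camera.

Emit:
step_arm(
  deltas=[
    {"dp": [0.5,0,-1],"twist": [0,0,8],"grip": 8.5},
    {"dp": [0.5,0,-1],"twist": [0,0,8],"grip": 8.5},
    {"dp": [0.5,0,-1],"twist": [0,0,8],"grip": 8.5},
    {"dp": [0.3,0,-1],"twist": [0,0,8],"grip": 8.5},
    {"dp": [0,0,-1],"twist": [0,0,8],"grip": 8.5},
    {"dp": [0,0,0],"twist": [0,0,1],"grip": 8.5},
    {"dp": [0,0,0],"twist": [0,0,0],"grip": 8.5},
  ],
)

```text
clock: 3.0
tool_pos: [0.4537, -0.1873, 0.1919]
tool_rot: [0.725, 0.689, -0.0, 0.0]
ft_force: [-0.7, -0.8, 0.3]
gripper_width: 0.085
```

```bash
cat >> h.py <<'E'
def look(name,targets):
    s=robot.get_state(); print('tcp',np.round(s['tool_pos'],4),'jaw',round(np.degrees(2*np.arctan2(s['tool_rot'][1],s['tool_rot'][0]))-90,1),s['clock'])
    im=snap('wrist',name)
    for n in targets:
        for d in models.pinpoint(n,'wrist'): print(n,np.round(d['at'],4),round(d['score'],2),np.round(proj('wrist',d['at'])))
    return im
E
python3 -c "
from h import *
look('w1',['bell_center','tray3'])"
```

```text
tcp [ 0.4537 -0.1873  0.1919] jaw -3.0 3.0
bell_center [ 0.4565 -0.1834  0.0263] 0.81 [327. 209.]
bell_center [ 0.367  -0.1188  0.022 ] 0.78 [222. 143.]
bell_center [ 0.4698 -0.2845  0.0246] 0.67 [345. 309.]
bell_center [ 0.3344 -0.2021  0.0232] 0.62 [199. 235.]
tray3 [ 0.6407 -0.1574 -0.0007] 0.65 [506. 172.]
tray3 [0.4377 0.0024 0.0206] 0.64 [294.   3.]
```

View pics/w1.png

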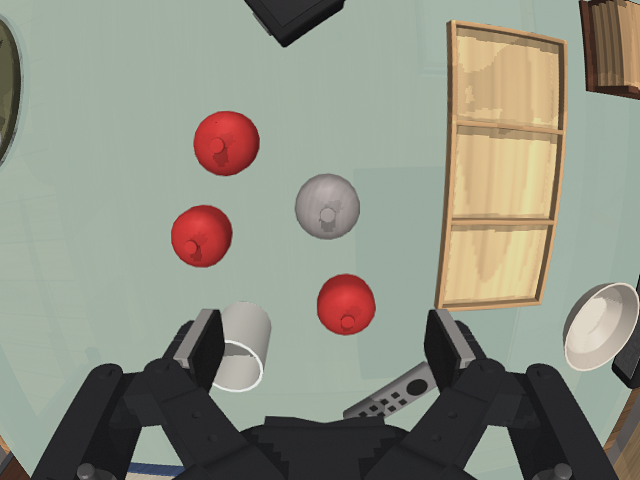

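The chrome bell sits at wrist pixel (327,207), with the red ones clear of the jaw line (along x). Descending.

Emit:
step_arm(
  deltas=[
    {"dp": [0.25,0.4,-4],"grip": 8.5},
    {"dp": [0,0,-4],"grip": 8.5},
    {"dp": [0,0,-4],"grip": 8.5},
    {"dp": [0,0,-3],"grip": 8.5},
    {"dp": [0,0,-2],"grip": 8.5},
    {"dp": [0,0,0],"grip": 8.5},
    {"dp": [0,0,0],"grip": 5},
    {"dp": [0,0,0],"grip": 5},
    {"dp": [0,0,0],"grip": 5},
    {"dp": [0,0,0],"grip": 5},
    {"dp": [0,0,0],"grip": 5},
    {"dp": [0,0,0],"grip": 5},
  ],
)

```text
$.deltas[0]: bad value
```

Emit:
step_arm(
  deltas=[
    {"dp": [0.25,0.4,-4],"twist": [0,0,0],"grip": 8.5},
    {"dp": [0,0,-4],"twist": [0,0,0],"grip": 8.5},
    {"dp": [0,0,-4],"twist": [0,0,0],"grip": 8.5},
    {"dp": [0,0,-3],"twist": [0,0,0],"grip": 8.5},
    {"dp": [0,0,-2],"twist": [0,0,0],"grip": 8.5},
    {"dp": [0,0,0],"twist": [0,0,0],"grip": 8.5},
    {"dp": [0,0,0],"twist": [0,0,0],"grip": 5},
    {"dp": [0,0,0],"twist": [0,0,0],"grip": 5},
    {"dp": [0,0,0],"twist": [0,0,0],"grip": 5},
    {"dp": [0,0,0],"twist": [0,0,0],"grip": 5},
    {"dp": [0,0,0],"twist": [0,0,0],"grip": 5},
    {"dp": [0,0,0],"twist": [0,0,0],"grip": 5},
  ],
)

```text
clock: 4.35
tool_pos: [0.4564, -0.1829, 0.0221]
tool_rot: [0.724, 0.69, 0.0, 0.0]
ft_force: [-0.5, -0.2, -0.6]
gripper_width: 0.05
```

```bash
python3 -c "
from h import *
look('w2',['bell_center'])
print(robot.get_state()['gripper_width'])"
```

```text
tcp [ 0.4564 -0.1829  0.0221] jaw -2.8 4.35
bell_center [ 0.455  -0.1832  0.0279] 0.79 [322. 311.]
bell_center [ 0.3694 -0.1195  0.0257] 0.77 [124. 184.]
bell_center [ 0.3305 -0.2058  0.0258] 0.63 [102. 345.]
0.04983224537178413
```

View pics/w2.png

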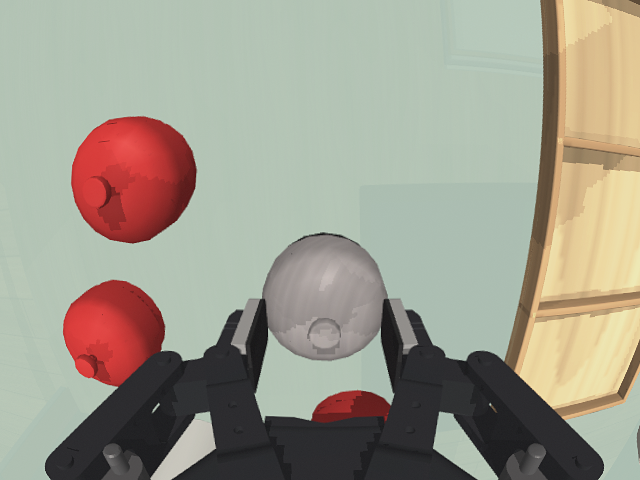

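Emit:
step_arm(
  deltas=[
    {"dp": [0,0,0],"twist": [0,0,0],"grip": 4.5},
    {"dp": [0,0,0],"twist": [0,0,0],"grip": 4.5},
  ],
)

```text
clock: 4.65
tool_pos: [0.4565, -0.1829, 0.0224]
tool_rot: [0.724, 0.69, -0.0, 0.0]
ft_force: [-1.5, 0.3, 6.2]
gripper_width: 0.0456
```

```bash
python3 -c "
from h import *
print(robot.tips_ahead)
a=snap('wrist','w3'); s=robot.get_state(); print(s['gripper_width'],s['ft_force'],s['torque'])
b=cv2.imread('pics/w3.png')[220:460,160:480]; cv2.imwrite('pics/w3c.png',cv2.resize(b,(800,600),interpolation=3))
for z in (0,.01,.026,.051): print(z,[np.round(proj('wrist',[.456+dx,-.183,z])) for dx in (-.029,-.025,0,.025,.029)])"
```

```text
0.014
0.045218000774221924 [-1.42383547  0.55748153  5.4149068 ] [ 0.18114034  0.38115776 -0.02664671]
0 [array([269., 286.]), array([276., 285.]), array([324., 283.]), array([372., 281.]), array([379., 281.])]
0.01 [array([266., 294.]), array([274., 294.]), array([324., 292.]), array([374., 289.]), array([382., 289.])]
0.026 [array([261., 310.]), array([270., 309.]), array([324., 308.]), array([378., 305.]), array([387., 304.])]
0.051 [array([252., 339.]), array([262., 339.]), array([324., 338.]), array([387., 334.]), array([396., 334.])]
```

View pics/w3c.png

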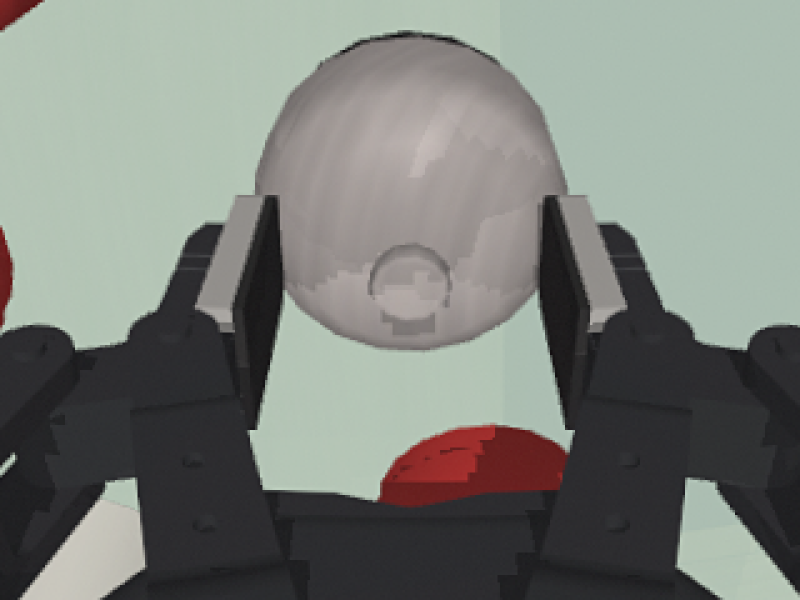

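Emit:
step_arm(
  deltas=[
    {"dp": [0,0,0],"twist": [0,0,0],"grip": 7.5},
    {"dp": [0,0,0],"twist": [0,0,0],"grip": 7.5},
    {"dp": [0,0,0],"twist": [0,0,0],"grip": 7.5},
    {"dp": [0,0,0],"twist": [0,0,0],"grip": 7.5},
    {"dp": [0,0,-0.5],"twist": [0,0,0],"grip": 7.5},
    {"dp": [0,0,-0.5],"twist": [0,0,0],"grip": 7.5},
    {"dp": [0,0,0],"twist": [0,0,0],"grip": 7.5},
  ],
)

```text
clock: 5.4
tool_pos: [0.4554, -0.1824, 0.0107]
tool_rot: [0.724, 0.69, -0.0, -0.001]
ft_force: [-0.2, 0.4, 0.7]
gripper_width: 0.075
```

Emit:
step_arm(
  deltas=[
    {"dp": [0,0,0],"twist": [0,0,0],"grip": 5.4},
    {"dp": [0,0,0],"twist": [0,0,0],"grip": 5.4},
    {"dp": [0,0,0],"twist": [0,0,0],"grip": 5.4},
    {"dp": [0,0,0],"twist": [0,0,0],"grip": 5.4},
  ],
)

```text
clock: 5.8
tool_pos: [0.4563, -0.1827, 0.0122]
tool_rot: [0.724, 0.69, -0.0, 0.0]
ft_force: [-1.6, 1.2, 5.6]
gripper_width: 0.0548
```

Emit:
step_arm(
  deltas=[
    {"dp": [0,0,0],"twist": [0,0,0],"grip": 7.5},
    {"dp": [0,0,0],"twist": [0,0,0],"grip": 7.5},
    {"dp": [0,0,0],"twist": [0,0,0],"grip": 7.5},
    {"dp": [0,0,-0.5],"twist": [0,0,0],"grip": 7.5},
    {"dp": [0,0,0],"twist": [0,0,0],"grip": 7.5},
  ],
)

```text
clock: 6.3
tool_pos: [0.4557, -0.1826, 0.006]
tool_rot: [0.724, 0.69, -0.0, -0.001]
ft_force: [-0.6, 0.6, -0.2]
gripper_width: 0.0749
```

```bash
python3 -c "
from h import *
look('w4',['bell_center'])
b=cv2.imread('pics/w4.png')[220:460,160:480]; cv2.imwrite('pics/w4c.png',cv2.resize(b,(800,600),interpolation=3))
s=robot.get_state();print(s['ft_force'],s['tool_rot'])"
```

```text
tcp [ 0.4557 -0.1826  0.006 ] jaw -2.8 6.3
bell_center [ 0.3712 -0.1183  0.0226] 0.95 [114. 186.]
bell_center [ 0.4564 -0.1814  0.0266] 0.83 [326. 324.]
bell_center [ 0.3306 -0.2026  0.0229] 0.64 [ 90. 352.]
[-0.10859395  0.31626166  0.185166  ] [ 7.24036224e-01  6.89761890e-01 -7.42244410e-05 -2.74827296e-04]
```

View pics/w4c.png

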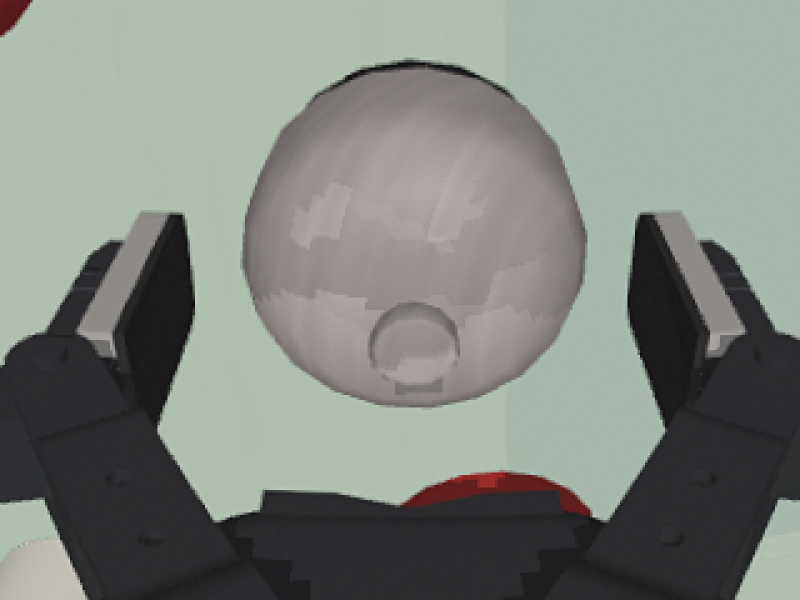

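```bash
python3 -c "
from h import *
p=robot.get_state()['tool_pos'];a=np.radians(-2.8)
j=np.array([np.cos(a),np.sin(a)]);k=np.array([-j[1],j[0]])
for z in (-.005,0,.005,.01,.015,.02,.025,.03): print(z,[np.round(proj('wrist',[*(p[:2]-.0375*j+s*k*.011),z])) for s in (1,-1)],[np.round(proj('wrist',[*(p[:2]+.0375*j+s*k*.011),z])) for s in (1,-1)])
print(np.linalg.inv(np.array(optics.get_calibration('wrist')['extrinsics'])).round(3))
"
```

```text
-0.005 [array([248., 272.]), array([251., 311.])] [array([402., 272.]), array([398., 311.])]
0 [array([246., 276.]), array([250., 316.])] [array([404., 276.]), array([400., 316.])]
0.005 [array([244., 280.]), array([248., 321.])] [array([406., 280.]), array([402., 321.])]
0.01 [array([242., 285.]), array([246., 326.])] [array([408., 285.]), array([404., 326.])]
0.015 [array([240., 290.]), array([244., 332.])] [array([410., 290.]), array([406., 332.])]
0.02 [array([237., 295.]), array([242., 338.])] [array([413., 295.]), array([408., 338.])]
0.025 [array([235., 300.]), array([240., 344.])] [array([415., 300.]), array([410., 344.])]
0.03 [array([232., 306.]), array([238., 350.])] [array([418., 306.]), array([412., 350.])]
[[ 0.999 -0.046 -0.016  0.46 ]
 [-0.048 -0.947 -0.318 -0.101]
 [-0.     0.318 -0.948  0.159]
 [ 0.     0.     0.     1.   ]]
```

Measured from the picture, the pad tips are about 20 mm higher than TCP − tips_ahead implies (tips at z≈0.026 with the TCP at 0.006). I go by the measured tips, in small steps with the force watched.

Emit:
step_arm(
  deltas=[
    {"dp": [0,0,-0.5],"twist": [0,0,0],"grip": 7.5},
    {"dp": [0,0,-0.4],"twist": [0,0,0],"grip": 7.5},
    {"dp": [0,0,0],"twist": [0,0,0],"grip": 7.5},
  ],
)

```text
clock: 6.7
tool_pos: [0.4557, -0.1825, -0.003]
tool_rot: [0.724, 0.69, -0.0, -0.001]
ft_force: [0.7, -0.3, 0.6]
gripper_width: 0.0753
```

Emit:
step_arm(
  deltas=[
    {"dp": [0,0,-0.5],"twist": [0,0,0],"grip": 7.5},
    {"dp": [0,0,0],"twist": [0,0,0],"grip": 7.5},
  ],
)

```text
clock: 6.9
tool_pos: [0.4558, -0.1826, -0.0079]
tool_rot: [0.724, 0.69, -0.0, -0.0]
ft_force: [0.7, 0.1, 0.2]
gripper_width: 0.075
```

Emit:
step_arm(
  deltas=[
    {"dp": [0,0,0],"twist": [0,0,0],"grip": 5.4},
    {"dp": [0,0,0],"twist": [0,0,0],"grip": 5.4},
    {"dp": [0,0,0],"twist": [0,0,0],"grip": 5.4},
    {"dp": [0,0,0],"twist": [0,0,0],"grip": 5.4},
  ],
)

```text
clock: 7.3
tool_pos: [0.4568, -0.1829, -0.0068]
tool_rot: [0.724, 0.69, 0.0, 0.0]
ft_force: [-0.3, 2.0, 5.0]
gripper_width: 0.0558
```

Emit:
step_arm(
  deltas=[
    {"dp": [0,0,0],"twist": [0,0,0],"grip": 5.0},
    {"dp": [0,0,0],"twist": [0,0,0],"grip": 5.0},
    {"dp": [0,0,0],"twist": [0,0,0],"grip": 5.0},
  ],
)

```text
clock: 7.6
tool_pos: [0.4567, -0.1829, -0.0068]
tool_rot: [0.724, 0.69, 0.0, 0.0]
ft_force: [-0.7, 0.5, 5.5]
gripper_width: 0.056
```

Emit:
step_arm(
  deltas=[
    {"dp": [0,0,0],"twist": [0,0,0],"grip": 7},
    {"dp": [0,0,0],"twist": [0,0,0],"grip": 7},
    {"dp": [0,0,-0.5],"twist": [0,0,0],"grip": 7},
    {"dp": [0,0,0],"twist": [0,0,0],"grip": 7},
  ],
)

```text
clock: 8.0
tool_pos: [0.4555, -0.1825, -0.0132]
tool_rot: [0.724, 0.69, -0.0, -0.001]
ft_force: [-0.0, 0.3, 0.6]
gripper_width: 0.0698
```

Emit:
step_arm(
  deltas=[
    {"dp": [0,0,0],"twist": [0,0,0],"grip": 5},
    {"dp": [0,0,0],"twist": [0,0,0],"grip": 5},
    {"dp": [0,0,0],"twist": [0,0,0],"grip": 5},
    {"dp": [0,0,0],"twist": [0,0,0],"grip": 5},
  ],
)

```text
clock: 8.4
tool_pos: [0.4563, -0.1827, -0.0122]
tool_rot: [0.724, 0.69, 0.0, 0.0]
ft_force: [0.6, 1.0, 0.6]
gripper_width: 0.0559
```

Emit:
step_arm(
  deltas=[
    {"dp": [0,0,1],"twist": [0,0,0],"grip": 5},
    {"dp": [0,0,2],"twist": [0,0,0],"grip": 5},
    {"dp": [0,0,3],"twist": [0,0,0],"grip": 5},
    {"dp": [0,0,0],"twist": [0,0,0],"grip": 5},
  ],
)

```text
clock: 8.8
tool_pos: [0.4592, -0.1838, 0.0516]
tool_rot: [0.724, 0.69, 0.001, 0.003]
ft_force: [1.2, -0.0, -1.0]
gripper_width: 0.0562
```

```bash
python3 -c "
from h import *
look('w5',['bell_center','tray3'])
s=robot.get_state();print(s['ft_force'],s['gripper_width'])"
```

```text
tcp [ 0.4592 -0.1838  0.0516] jaw -2.8 8.8
bell_center [ 0.3697 -0.1199  0.0213] 0.83 [153. 173.]
bell_center [ 0.4599 -0.184   0.0935] 0.8 [335. 364.]
bell_center [ 0.4698 -0.2832  0.0233] 0.78 [352. 415.]
bell_center [ 0.3318 -0.2014  0.0263] 0.66 [121. 315.]
tray3 [ 0.6426 -0.1587  0.0012] 0.88 [598. 216.]
[ 0.00765072  0.49875576 -1.96280356] 0.05598168877366611
```

Emit:
step_arm(
  deltas=[
    {"dp": [3,0.5,0],"twist": [0,0,0],"grip": 5},
    {"dp": [4,0.5,0],"twist": [0,0,0],"grip": 5},
    {"dp": [4,0.5,0],"twist": [0,0,0],"grip": 5},
    {"dp": [4,0.5,0],"twist": [0,0,0],"grip": 5},
    {"dp": [3.1,0.5,0],"twist": [0,0,0],"grip": 5},
    {"dp": [0,0,0],"twist": [0,0,1],"grip": 5},
    {"dp": [0,0,0],"twist": [0,0,0],"grip": 5},
  ],
)

```text
clock: 9.65
tool_pos: [0.636, -0.1569, 0.0454]
tool_rot: [0.718, 0.697, -0.001, -0.002]
ft_force: [-1.0, 0.3, -2.4]
gripper_width: 0.0561
```

```bash
python3 -c "
from h import *
look('w6',['bell_center','tray3'])
p=robot.get_state()['tool_pos']"
```

```text
tcp [ 0.636  -0.1569  0.0454] jaw -1.7 9.65
bell_center [ 0.6359 -0.157   0.0833] 0.93 [326. 347.]
tray3 [ 0.6393 -0.1577  0.0009] 0.72 [332. 264.]
```

View pics/w6.png

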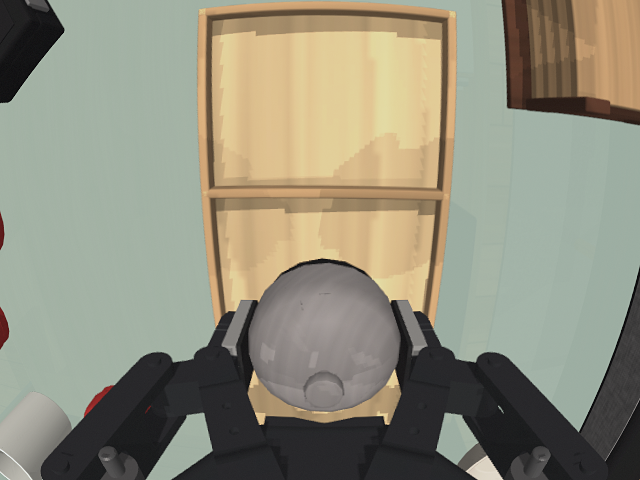

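The bell is held upright over the middle compartment. Lowering to the floor and releasing.

Emit:
step_arm(
  deltas=[
    {"dp": [0.3,-0.1,-2],"twist": [0,0,0],"grip": 5},
    {"dp": [0,0,-2],"twist": [0,0,0],"grip": 5},
    {"dp": [0,0,-0.8],"twist": [0,0,0],"grip": 5},
    {"dp": [0,0,0],"twist": [0,0,0],"grip": 5},
    {"dp": [0,0,-0.3],"twist": [0,0,0],"grip": 5},
    {"dp": [0,0,0],"twist": [0,0,0],"grip": 5},
  ],
)

```text
clock: 10.4
tool_pos: [0.6407, -0.159, -0.0024]
tool_rot: [0.718, 0.696, 0.0, 0.001]
ft_force: [1.0, 0.5, -1.2]
gripper_width: 0.0562
```

Emit:
step_arm(
  deltas=[
    {"dp": [0,0,-0.3],"twist": [0,0,0],"grip": 5},
    {"dp": [0,0,-0.1],"twist": [0,0,0],"grip": 5},
    {"dp": [0,0,0],"twist": [0,0,0],"grip": 5},
  ],
)

```text
clock: 10.7
tool_pos: [0.6405, -0.1588, -0.0071]
tool_rot: [0.718, 0.696, 0.0, 0.0]
ft_force: [-0.9, 0.3, -0.9]
gripper_width: 0.0559
```

Emit:
step_arm(
  deltas=[
    {"dp": [0,0,0],"twist": [0,0,0],"grip": 7.4},
    {"dp": [0,0,0],"twist": [0,0,0],"grip": 7.4},
    {"dp": [0,0,0],"twist": [0,0,0],"grip": 7.4},
    {"dp": [0,0,2],"twist": [0,0,0],"grip": 7.4},
    {"dp": [0,0,4],"twist": [0,0,0],"grip": 7.4},
    {"dp": [0,0,4],"twist": [0,0,0],"grip": 8.5},
    {"dp": [0,0,4],"twist": [0,0,0],"grip": 8.5},
    {"dp": [-4,-2,1],"twist": [0,0,0],"grip": 8.5},
    {"dp": [-4,-2,1],"twist": [0,0,0],"grip": 8.5},
    {"dp": [-4,-2.5,0],"twist": [0,0,0],"grip": 8.5},
    {"dp": [-4,-2.5,0],"twist": [0,0,0],"grip": 8.5},
    {"dp": [-4,-2.5,0],"twist": [0,0,0],"grip": 8.5},
  ],
)

```text
clock: 11.9
tool_pos: [0.4388, -0.2746, 0.1533]
tool_rot: [0.718, 0.696, -0.0, 0.001]
ft_force: [-1.0, -0.9, 0.4]
gripper_width: 0.0849
```

Emit:
step_arm(
  deltas=[
    {"dp": [-4,-2,0],"twist": [0,0,0],"grip": 8.5},
    {"dp": [-4,-2,0],"twist": [0,0,0],"grip": 8.5},
    {"dp": [0,0,0],"twist": [0,0,0],"grip": 8.5},
    {"dp": [0,0,0],"twist": [0,0,0],"grip": 8.5},
  ],
)

```text
clock: 12.3
tool_pos: [0.3598, -0.3144, 0.1532]
tool_rot: [0.719, 0.695, 0.0, 0.001]
ft_force: [0.4, 0.3, -0.8]
gripper_width: 0.0851
```

```bash
python3 -c "
from h import *
look('w7',['tumbler_center','bell_center','tray3'])
snap('top','t7')
for n in ('bell_center','tumbler_center'):
  for d in models.pinpoint(n,'top'): print(n,np.round(d['at'],4),round(d['score'],2))
"
```

```text
tcp [ 0.3598 -0.3144  0.1532] jaw -1.9 12.3
tumbler_center [ 0.3597 -0.3118  0.0406] 0.68 [322. 230.]
bell_center [ 0.3319 -0.2007  0.0213] 0.88 [280.  83.]
bell_center [ 0.4679 -0.2867  0.0221] 0.81 [455. 191.]
bell_center [ 0.6379 -0.1594  0.0321] 0.78 [622.  63.]
bell_center [ 0.3648 -0.3112  0.04  ] 0.51 [328. 229.]
tray3 [ 0.64   -0.1578 -0.0008] 0.6 [602.  64.]
tray3 [ 0.6376 -0.1566  0.0322] 0.44 [622.  60.]
bell_center [ 0.3693 -0.1179  0.0287] 0.83
bell_center [ 0.6406 -0.1598  0.0345] 0.6
bell_center [ 0.4712 -0.2907  0.02  ] 0.6
bell_center [ 0.3362 -0.2087  0.0297] 0.57
tumbler_center [ 0.362  -0.3094  0.0362] 0.77
```

Emit:
step_arm(
  deltas=[
    {"dp": [0.1,0.2,-4],"twist": [0,0,0],"grip": 8.5},
    {"dp": [0,0,-4],"twist": [0,0,0],"grip": 8.5},
    {"dp": [0,0,-3],"twist": [0,0,0],"grip": 8.5},
    {"dp": [0,0,-2.5],"twist": [0,0,0],"grip": 8.5},
    {"dp": [0,0,0],"twist": [0,0,0],"grip": 8.5},
    {"dp": [0,0,0],"twist": [0,0,0],"grip": 5.2},
    {"dp": [0,0,0],"twist": [0,0,0],"grip": 5.2},
    {"dp": [0,0,0],"twist": [0,0,0],"grip": 5.2},
    {"dp": [0,0,0],"twist": [0,0,0],"grip": 5.2},
    {"dp": [0,0,0],"twist": [0,0,0],"grip": 5.2},
  ],
)

```text
clock: 13.65
tool_pos: [0.3624, -0.3128, 0.0195]
tool_rot: [0.718, 0.696, -0.0, 0.002]
ft_force: [-1.5, -0.2, 6.9]
gripper_width: 0.0602
```

Emit:
step_arm(
  deltas=[
    {"dp": [0,0,1],"twist": [0,0,0],"grip": 5.2},
    {"dp": [0,0,3],"twist": [0,0,0],"grip": 5.2},
    {"dp": [0,0,4],"twist": [0,0,0],"grip": 5.2},
    {"dp": [0,0,4],"twist": [0,0,0],"grip": 5.2},
    {"dp": [3,0.5,0],"twist": [0,0,0],"grip": 5.2},
    {"dp": [4,1,0],"twist": [0,0,0],"grip": 5.2},
    {"dp": [4,1,0],"twist": [0,0,0],"grip": 5.2},
    {"dp": [4,1,0],"twist": [0,0,0],"grip": 5.2},
    {"dp": [4,1,0],"twist": [0,0,0],"grip": 5.2},
    {"dp": [4,1,0],"twist": [0,0,0],"grip": 5.2},
    {"dp": [4,0.4,0],"twist": [0,0,0],"grip": 5.2},
    {"dp": [0,0,0],"twist": [0,0,0],"grip": 5.2},
  ],
)

```text
clock: 14.85
tool_pos: [0.6358, -0.2489, 0.1368]
tool_rot: [0.716, 0.698, 0.002, -0.0]
ft_force: [-0.3, 0.6, -1.5]
gripper_width: 0.0599
```

```bash
python3 -c "
from h import *
look('w8',['tumbler_center','bell_center','tray3'])
s=robot.get_state();print(s['ft_force'],s['gripper_width'])
"
```

```text
tcp [ 0.6358 -0.2489  0.1368] jaw -1.5 14.85
tumbler_center [ 0.6379 -0.2473  0.1569] 0.96 [340. 316.]
bell_center [ 0.4718 -0.2837  0.0224] 0.97 [141. 271.]
bell_center [ 0.3317 -0.2044  0.0241] 0.82 [ 12. 194.]
bell_center [ 0.371  -0.1192  0.0237] 0.79 [28. 98.]
bell_center [ 0.6404 -0.1587  0.0324] 0.75 [335. 102.]
[-0.18154412  0.00657525 -1.88054393] 0.060085093888967864
```

Emit:
step_arm(
  deltas=[
    {"dp": [0,-0.5,-3],"twist": [0,0,0],"grip": 5.2},
    {"dp": [0,0,-3],"twist": [0,0,0],"grip": 5.2},
    {"dp": [0,0,-3],"twist": [0,0,0],"grip": 5.2},
    {"dp": [0,0,-1],"twist": [0,0,0],"grip": 5.2},
    {"dp": [0,0,-0.6],"twist": [0,0,0],"grip": 5.2},
    {"dp": [0,0,0],"twist": [0,0,0],"grip": 5.2},
    {"dp": [0,0,0],"twist": [0,0,0],"grip": 5.2},
  ],
)

```text
clock: 15.75
tool_pos: [0.6323, -0.2583, 0.0337]
tool_rot: [0.718, 0.696, 0.001, 0.001]
ft_force: [0.2, 0.3, -0.8]
gripper_width: 0.0602
```

Emit:
step_arm(
  deltas=[
    {"dp": [0.3,0.4,-0.3],"twist": [0,0,0],"grip": 5.2},
    {"dp": [0,0,-0.3],"twist": [0,0,0],"grip": 5.2},
    {"dp": [0,0,-0.2],"twist": [0,0,0],"grip": 5.2},
    {"dp": [0,0,0],"twist": [0,0,0],"grip": 5.2},
  ],
)

```text
clock: 16.15
tool_pos: [0.6349, -0.2532, 0.0247]
tool_rot: [0.718, 0.696, 0.0, 0.0]
ft_force: [-1.2, 0.8, 3.1]
gripper_width: 0.0601
```

Emit:
step_arm(
  deltas=[
    {"dp": [0,0,0],"twist": [0,0,0],"grip": 7.4},
    {"dp": [0,0,0],"twist": [0,0,0],"grip": 7.4},
    {"dp": [0,0,0],"twist": [0,0,0],"grip": 7.4},
    {"dp": [0,0,3],"twist": [0,0,0],"grip": 7.4},
    {"dp": [0,0,4],"twist": [0,0,0],"grip": 7.4},
    {"dp": [0,0,4],"twist": [0,0,0],"grip": 7.4},
    {"dp": [0,0,4],"twist": [0,0,0],"grip": 7.4},
    {"dp": [0,3,2],"twist": [0,0,8],"grip": 7.4},
    {"dp": [0,4,0],"twist": [0,0,8],"grip": 7.4},
    {"dp": [0,4,0],"twist": [0,0,8],"grip": 7.4},
    {"dp": [0,4,0],"twist": [0,0,8],"grip": 7.4},
    {"dp": [0,4,0],"twist": [0,0,8],"grip": 7.4},
  ],
)

```text
clock: 17.35
tool_pos: [0.6341, -0.0625, 0.1939]
tool_rot: [0.434, 0.901, -0.0, 0.0]
ft_force: [-0.4, 0.4, -0.6]
gripper_width: 0.0746
```

Emit:
step_arm(
  deltas=[
    {"dp": [-3,4,0],"twist": [0,0,8],"grip": 7.4},
    {"dp": [-3,4,0],"twist": [0,0,8],"grip": 7.4},
    {"dp": [-3,4,0],"twist": [0,0,8],"grip": 7.4},
    {"dp": [-3,4,0],"twist": [0,0,8],"grip": 7.4},
    {"dp": [-3,4,0],"twist": [0,0,8],"grip": 7.4},
    {"dp": [-3,4,0],"twist": [0,0,0],"grip": 7.4},
    {"dp": [-3,4,0],"twist": [0,0,0],"grip": 7.4},
    {"dp": [-3,4,0],"twist": [0,0,0],"grip": 7.4},
    {"dp": [-3,4,0],"twist": [0,0,0],"grip": 7.4},
    {"dp": [0,1,0],"twist": [0,0,0],"grip": 7.4},
    {"dp": [0,0,0],"twist": [0,0,0],"grip": 7.4},
  ],
)

```text
clock: 18.45
tool_pos: [0.3632, 0.3083, 0.1941]
tool_rot: [0.1, 0.995, 0.0, 0.001]
ft_force: [-0.0, -0.9, -0.5]
gripper_width: 0.0741
```

```bash
python3 -c "
from h import *
look('w9',['torch_center'])
snap('top','t9')
for n in ('bell_center','tumbler_center'):
  for d in models.pinpoint(n,'top'): print(n,np.round(d['at'],4),round(d['score'],2))
"
```

```text
tcp [0.3632 0.3083 0.1941] jaw 78.5 18.45
torch_center [0.3654 0.3123 0.0141] 0.96 [332. 210.]
bell_center [ 0.368  -0.114   0.0283] 0.94
bell_center [ 0.469  -0.288   0.0234] 0.79
bell_center [ 0.335  -0.2068  0.0265] 0.65
bell_center [ 0.641  -0.1615  0.0327] 0.62
tumbler_center [ 0.6333 -0.2531  0.0415] 0.66
```

View pics/w9.png

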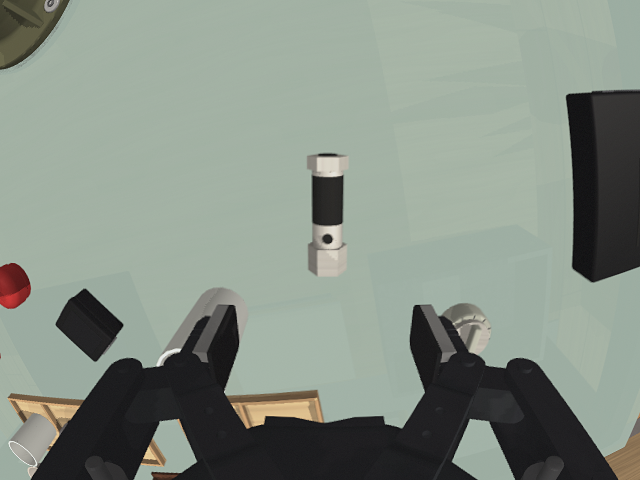

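```bash
python3 -c "
from h import *
a=back('wrist',327,154,.016);b=back('wrist',327,276,.016);print(a,b,(a+b)/2,np.linalg.norm(a-b),np.degrees(np.arctan2(*(b-a)[1::-1])))
for z in (0,.016,.032):print(back('wrist',308,258,z),back('wrist',347,258,z))
"
```

```text
[0.31464793 0.31818075 0.016     ] [0.42919851 0.29421053 0.016     ] [0.37192322 0.30619564 0.016     ] 0.11703164896942467 -11.818861911397159
[0.4130096  0.27828993 0.        ] [0.42107971 0.31644956 0.        ]
[0.40708587 0.28031589 0.016     ] [0.41478306 0.31671219 0.016     ]
[0.40116213 0.28234185 0.032     ] [0.40848641 0.31697482 0.032     ]
```

Emit:
step_arm(
  deltas=[
    {"dp": [0.4,0.1,-4],"twist": [0,0,0],"grip": 6},
    {"dp": [0,0,-4],"twist": [0,0,0],"grip": 6},
    {"dp": [0,0,-4],"twist": [0,0,0],"grip": 6},
    {"dp": [0,0,-4],"twist": [0,0,0],"grip": 6},
    {"dp": [0,0,-2],"twist": [0,0,0],"grip": 6},
    {"dp": [0,0,-1],"twist": [0,0,0],"grip": 6},
    {"dp": [0,0,0],"twist": [0,0,0],"grip": 6},
    {"dp": [0,0,0],"twist": [0,0,0],"grip": 6},
  ],
)

```text
clock: 19.5
tool_pos: [0.3693, 0.3075, 0.0047]
tool_rot: [0.103, 0.995, 0.001, 0.001]
ft_force: [0.4, 0.3, 0.5]
gripper_width: 0.0603
```

Emit:
step_arm(
  deltas=[
    {"dp": [-0.1,0.1,-0.6],"twist": [0,0,0],"grip": 6},
    {"dp": [0,0,0],"twist": [0,0,0],"grip": 4},
    {"dp": [0,0,0],"twist": [0,0,0],"grip": 2},
    {"dp": [0,0,0],"twist": [0,0,0],"grip": 2},
    {"dp": [0,0,0],"twist": [0,0,0],"grip": 2},
    {"dp": [0,0,0],"twist": [0,0,0],"grip": 2},
    {"dp": [0,0,0],"twist": [0,0,0],"grip": 2},
  ],
)

```text
clock: 20.2
tool_pos: [0.3678, 0.3086, -0.0014]
tool_rot: [0.103, 0.995, 0.0, 0.001]
ft_force: [-0.5, -0.3, 6.0]
gripper_width: 0.0256
```

Emit:
step_arm(
  deltas=[
    {"dp": [0,0,1],"twist": [0,0,0],"grip": 2},
    {"dp": [0,0,3],"twist": [0,0,0],"grip": 2},
    {"dp": [0,0,4],"twist": [0,0,0],"grip": 2},
    {"dp": [4,0,0],"twist": [0,0,3],"grip": 2},
    {"dp": [4,0,0],"twist": [0,0,3],"grip": 2},
    {"dp": [4,0,0],"twist": [0,0,3],"grip": 2},
    {"dp": [4,0,0],"twist": [0,0,0.5],"grip": 2},
    {"dp": [4,0,0],"twist": [0,0,0],"grip": 2},
    {"dp": [4,0,0],"twist": [0,0,0],"grip": 2},
    {"dp": [3,-3,0],"twist": [0,0,0],"grip": 2},
    {"dp": [0,-4,0],"twist": [0,0,0],"grip": 2},
    {"dp": [0,-4,0],"twist": [0,0,0],"grip": 2},
  ],
)

```text
clock: 21.4
tool_pos: [0.6377, 0.1972, 0.0776]
tool_rot: [0.02, 1.0, 0.001, -0.0]
ft_force: [0.5, 0.2, -0.6]
gripper_width: 0.0259
```

Emit:
step_arm(
  deltas=[
    {"dp": [0,-4,0],"twist": [0,0,0],"grip": 2},
    {"dp": [0,-4,0],"twist": [0,0,0],"grip": 2},
    {"dp": [0,-4,0],"twist": [0,0,0],"grip": 2},
    {"dp": [0,-4,0],"twist": [0,0,0],"grip": 2},
    {"dp": [0,-4,0],"twist": [0,0,0],"grip": 2},
    {"dp": [0,-4,0],"twist": [0,0,0],"grip": 2},
    {"dp": [0,-2,0],"twist": [0,0,0],"grip": 2},
    {"dp": [0,0,0],"twist": [0,0,0],"grip": 2},
    {"dp": [0,0,0],"twist": [0,0,0],"grip": 2},
  ],
)

```text
clock: 22.3
tool_pos: [0.6371, -0.0617, 0.078]
tool_rot: [0.02, 1.0, 0.001, -0.0]
ft_force: [0.5, 0.8, -0.8]
gripper_width: 0.0257
```

```bash
python3 -c "
from h import *
look('w10',['torch_center','tray3','bell_center'])
s=robot.get_state();print(s['ft_force'],s['gripper_width'])
"
```

```text
tcp [ 0.6371 -0.0617  0.078 ] jaw 87.7 22.3
torch_center [ 0.637  -0.0585  0.0949] 0.89 [326. 322.]
tray3 [ 0.6402  0.1506 -0.0018] 0.86 [587. 240.]
bell_center [ 0.642  -0.1598  0.03  ] 0.92 [165. 276.]
bell_center [ 0.6419  0.1499 -0.0031] 0.74 [585. 241.]
bell_center [ 0.4708 -0.283   0.0267] 0.64 [ 3. 49.]
[ 0.42682669 -0.35526914 -1.61801432] 0.02582929857758934
```

View pics/w10.png

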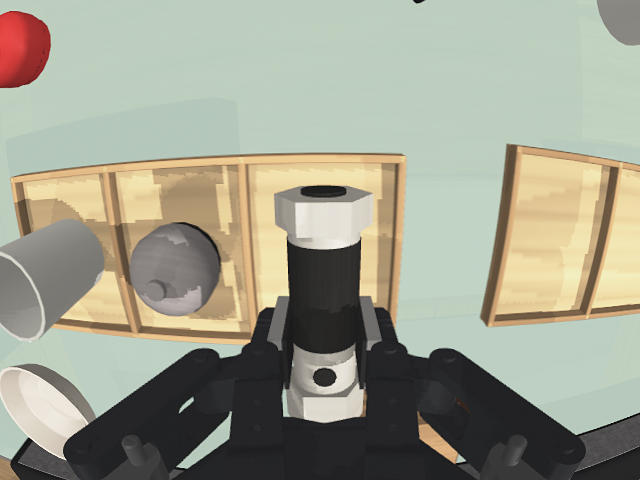

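```bash
python3 -c "
from h import *
c=np.array([.6395,-.159]);a=np.radians(-2.1);X=np.array([np.cos(a),np.sin(a)]);Y=np.array([-X[1],X[0]])
for n,x,y in (('low+y',-65,145),('divider1',-65,47.5),('div2',-65,-47.5),('far div1',65,47.5),('low-y',-65,-145)): print(n,np.round(proj('wrist',[*(c+X*x/1e3+Y*y/1e3),.015])))
print(back('wrist',405,154,.015),back('wrist',246,157,.015),back('wrist',250,340,.015))
print('tail',[back('wrist',324,190,z) for z in (.0925,.0955)], 'tail exp', proj('wrist',[.6371-.055,-.0617+.002,.0955]))
print('comp',c+Y*.095)
"
```

```text
low+y [401. 161.]
divider1 [236. 161.]
div2 [101. 170.]
far div1 [251. 348.]
low-y [  8. 180.]
[ 0.57563427 -0.00936862  0.015     ] [ 0.57405771 -0.10262852  0.015     ] [ 0.69902406 -0.11336256  0.015     ]
tail [array([ 0.58129103, -0.05712788,  0.0925    ]), array([ 0.58072121, -0.05710766,  0.0955    ])] tail exp (np.float64(317.1377490152538), np.float64(193.9046311230756))
comp [ 0.64298115 -0.0640638 ]
```

Emit:
step_arm(
  deltas=[
    {"dp": [0.2,-0.1,-2],"twist": [0,0,0],"grip": 2},
    {"dp": [0,0,-2],"twist": [0,0,0],"grip": 2},
    {"dp": [0,0,-1],"twist": [0,0,0],"grip": 2},
    {"dp": [0,0,0],"twist": [0,0,0],"grip": 2},
    {"dp": [0,0,0],"twist": [0,0,0],"grip": 2},
  ],
)

```text
clock: 23.0
tool_pos: [0.6394, -0.0622, 0.0275]
tool_rot: [0.02, 1.0, 0.0, -0.0]
ft_force: [0.3, -0.3, -1.6]
gripper_width: 0.026
```

```bash
python3 -c "
from h import *
look('w11',['torch_center'])
a=cv2.imread('pics/w11.png')[120:420,130:530];cv2.imwrite('pics/w11c.png',cv2.resize(a,(800,600),interpolation=3))
"
```

```text
tcp [ 0.6394 -0.0622  0.0275] jaw 87.8 23.0
torch_center [ 0.6358 -0.0617  0.0454] 0.63 [325. 314.]
```

View pics/w11c.png

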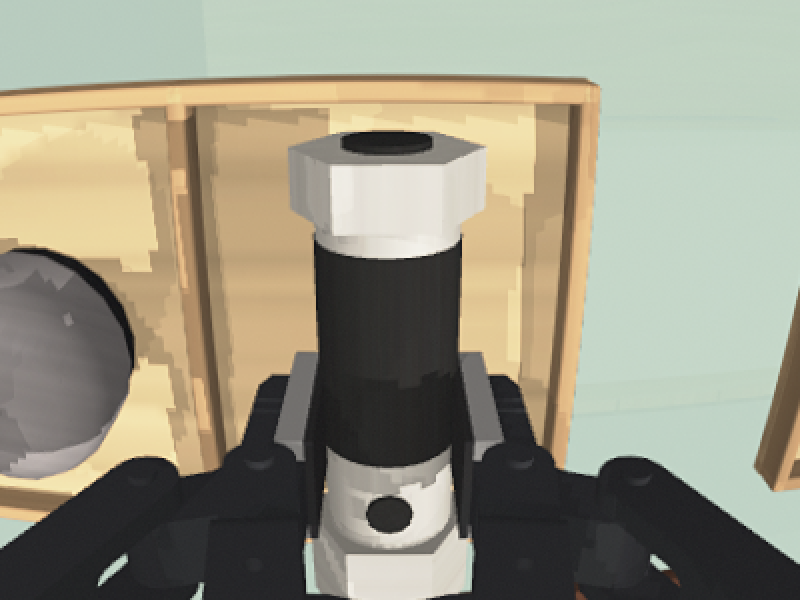

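```bash
python3 -c "
from h import *
print('tail',back('wrist',324,191,.0444),'rim in top',back('wrist',324,170.5,.015),'rim out',back('wrist',324,158,.015),'corner',back('wrist',429,161,.015), 'bot rim corner', back('wrist',417,172,.015))
print('walls y',back('wrist',415,220,.015),back('wrist',229,220,.015))
"
```

```text
tail [ 0.58415604 -0.05992716  0.0444    ] rim in top [ 0.58044922 -0.05979551  0.015     ] rim out [ 0.57478425 -0.05957242  0.015     ] corner [ 0.57705075 -0.01153747  0.015     ] bot rim corner [ 0.58214186 -0.01723033  0.015     ]
walls y [ 0.60502205 -0.01770135  0.015     ] [ 0.60155199 -0.10567443  0.015     ]
```

Tail end is 3.7 mm inside the near wall and the torch is centred between the side walls. I nudge it +1 mm in x and lower it.

Emit:
step_arm(
  deltas=[
    {"dp": [0.1,-0.1,-1],"twist": [0,0,0],"grip": 2},
    {"dp": [0,0,-0.8],"twist": [0,0,0],"grip": 2},
    {"dp": [0,0,-0.3],"twist": [0,0,0],"grip": 2},
    {"dp": [0,0,0],"twist": [0,0,0],"grip": 2},
    {"dp": [0,0,0],"twist": [0,0,0],"grip": 2},
  ],
)

```text
clock: 23.6
tool_pos: [0.6402, -0.0636, 0.0067]
tool_rot: [0.02, 1.0, 0.0, -0.0]
ft_force: [-0.6, -0.6, -1.0]
gripper_width: 0.0259
```

Emit:
step_arm(
  deltas=[
    {"dp": [0,0,-0.2],"twist": [0,0,0],"grip": 2},
    {"dp": [0,0,-0.1],"twist": [0,0,0],"grip": 2},
    {"dp": [0,0,0],"twist": [0,0,0],"grip": 2},
  ],
)

```text
clock: 23.9
tool_pos: [0.6404, -0.0638, 0.0038]
tool_rot: [0.02, 1.0, 0.0, 0.0]
ft_force: [0.4, 0.2, -1.9]
gripper_width: 0.0259
```

Emit:
step_arm(
  deltas=[
    {"dp": [0,0,-0.1],"twist": [0,0,0],"grip": 2},
    {"dp": [0,0,0],"twist": [0,0,0],"grip": 4.6},
    {"dp": [0,0,0],"twist": [0,0,0],"grip": 4.6},
    {"dp": [0,0,0],"twist": [0,0,0],"grip": 4.6},
    {"dp": [0,0,2],"twist": [0,0,0],"grip": 4.6},
    {"dp": [0,0,4],"twist": [0,0,0],"grip": 4.6},
    {"dp": [0,0,4],"twist": [0,0,0],"grip": 4.6},
    {"dp": [0,0,4],"twist": [0,0,-8],"grip": 7.5},
    {"dp": [0,0,4],"twist": [0,0,-8],"grip": 7.5},
    {"dp": [0,0,0],"twist": [0,0,-8],"grip": 7.5},
    {"dp": [-3,1,0],"twist": [0,0,-8],"grip": 7.5},
    {"dp": [-3,1,0],"twist": [0,0,-8],"grip": 7.5},
  ],
)

```text
clock: 25.1
tool_pos: [0.5802, -0.0429, 0.1843]
tool_rot: [0.363, 0.932, 0.001, 0.001]
ft_force: [0.1, 0.4, 0.8]
gripper_width: 0.0749
```

Emit:
step_arm(
  deltas=[
    {"dp": [-3,1,0],"twist": [0,0,-8],"grip": 7.5},
    {"dp": [-3,1,0],"twist": [0,0,-8],"grip": 7.5},
    {"dp": [-3,1,0],"twist": [0,0,-8],"grip": 7.5},
    {"dp": [-2,1,0],"twist": [0,0,-8],"grip": 7.5},
    {"dp": [-2,1,0],"twist": [0,0,-8],"grip": 7.5},
    {"dp": [-1,0,0],"twist": [0,0,-8],"grip": 7.5},
    {"dp": [0,0,0],"twist": [0,0,-8],"grip": 7.5},
    {"dp": [0,0,0],"twist": [0,0,-8],"grip": 7.5},
    {"dp": [0,0,0],"twist": [0,0,-8],"grip": 7.5},
    {"dp": [0,0,0],"twist": [0,0,-8],"grip": 7.5},
    {"dp": [0,0,0],"twist": [0,0,-8],"grip": 7.5},
    {"dp": [0,0,0],"twist": [0,0,-8],"grip": 7.5},
  ],
)

```text
clock: 26.3
tool_pos: [0.4405, 0.007, 0.1838]
tool_rot: [0.935, 0.354, 0.0, 0.001]
ft_force: [0.1, 0.4, -0.3]
gripper_width: 0.0749
```

Emit:
step_arm(
  deltas=[
    {"dp": [-1.5,0,0],"twist": [0,0,-8],"grip": 7.5},
    {"dp": [-1.5,0,0],"twist": [0,0,0],"grip": 7.5},
    {"dp": [0,0,0],"twist": [0,0,0],"grip": 7.5},
  ],
)

```text
clock: 26.6
tool_pos: [0.4093, 0.0066, 0.1834]
tool_rot: [0.957, 0.29, -0.0, 0.001]
ft_force: [0.4, -0.8, -0.1]
gripper_width: 0.0749
```

```bash
python3 -c "
from h import *
look('w12',['dice_box_center','tray2','torch_center','bell_center','tumbler_center'])
"
```

```text
tcp [0.4093 0.0066 0.1834] jaw -56.2 26.6
dice_box_center [0.4397 0.0027 0.0225] 0.97 [346. 190.]
tray2 [ 0.639  -0.1575  0.0017] 0.65 [576. 123.]
torch_center [ 0.6375 -0.0654  0.0204] 0.84 [527.  62.]
bell_center [ 0.3706 -0.1181  0.0239] 0.88 [407. 317.]
bell_center [ 0.6402 -0.1586  0.0284] 0.84 [593. 125.]
bell_center [ 0.4662 -0.2834  0.0241] 0.71 [562. 317.]
```

View pics/w12.png

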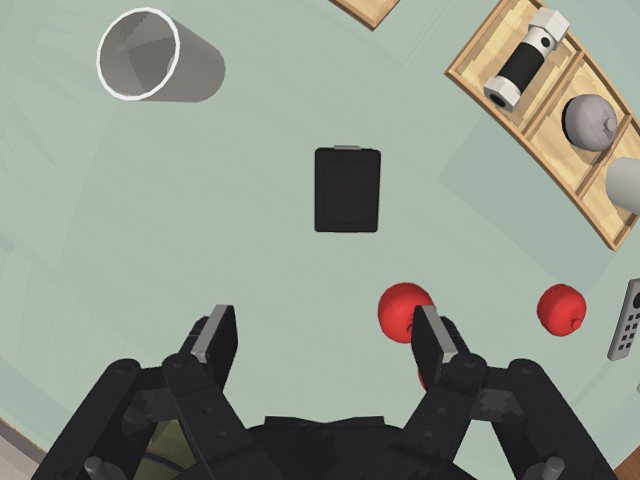

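Emit:
step_arm(
  deltas=[
    {"dp": [3,-0.4,-3],"twist": [0,0,0],"grip": 7.5},
    {"dp": [0,0,-4],"twist": [0,0,0],"grip": 7.5},
    {"dp": [0,0,-4],"twist": [0,0,0],"grip": 7.5},
    {"dp": [0,0,-3],"twist": [0,0,0],"grip": 7.5},
    {"dp": [0,0,0],"twist": [0,0,0],"grip": 7.5},
    {"dp": [0,0,0],"twist": [0,0,0],"grip": 7.5},
  ],
)

```text
clock: 27.5
tool_pos: [0.4406, 0.0029, 0.0431]
tool_rot: [0.957, 0.29, -0.0, -0.001]
ft_force: [0.2, -0.4, 0.5]
gripper_width: 0.0752
```

Emit:
step_arm(
  deltas=[
    {"dp": [-0.1,0,-2.5],"twist": [0,0,0],"grip": 7.5},
    {"dp": [0,0,-2],"twist": [0,0,0],"grip": 7.5},
    {"dp": [0,0,0],"twist": [0,0,0],"grip": 7.5},
    {"dp": [0,0,0],"twist": [0,0,0],"grip": 4.8},
    {"dp": [0,0,0],"twist": [0,0,0],"grip": 4.8},
    {"dp": [0,0,0],"twist": [0,0,0],"grip": 4.8},
    {"dp": [0,0,0],"twist": [0,0,0],"grip": 4.8},
    {"dp": [0,0,0],"twist": [0,0,0],"grip": 4.8},
  ],
)

```text
clock: 28.3
tool_pos: [0.4413, 0.0022, -0.0001]
tool_rot: [0.957, 0.29, 0.001, 0.001]
ft_force: [-0.8, 0.4, 7.1]
gripper_width: 0.0531
```

Emit:
step_arm(
  deltas=[
    {"dp": [0,0,1],"twist": [0,0,0],"grip": 4.8},
    {"dp": [0,0,3],"twist": [0,0,0],"grip": 4.8},
    {"dp": [0,0,4],"twist": [0,0,0],"grip": 4.8},
    {"dp": [3,1,0],"twist": [0,0,8],"grip": 4.8},
    {"dp": [3,1.5,0],"twist": [0,0,8],"grip": 4.8},
    {"dp": [3,1.5,0],"twist": [0,0,8],"grip": 4.8},
    {"dp": [3,1.5,0],"twist": [0,0,8],"grip": 4.8},
    {"dp": [3,1.5,0],"twist": [0,0,8],"grip": 4.8},
    {"dp": [3,1.5,0],"twist": [0,0,8],"grip": 4.8},
    {"dp": [1.7,1.7,0],"twist": [0,0,4.5],"grip": 4.8},
    {"dp": [0,0,0],"twist": [0,0,0],"grip": 4.8},
    {"dp": [0,0,0],"twist": [0,0,0],"grip": 4.8},
  ],
)

```text
clock: 29.5
tool_pos: [0.636, 0.1044, 0.0784]
tool_rot: [0.73, 0.683, -0.0, -0.0]
ft_force: [0.2, 0.0, -1.4]
gripper_width: 0.053
```

```bash
python3 -c "
from h import *
look('w13',['dice_box_center','tray2'])
s=robot.get_state();print(s['ft_force'],s['gripper_width'])
"
```

```text
tcp [0.636  0.1044 0.0784] jaw -3.8 29.5
dice_box_center [0.6348 0.1022 0.0988] 0.58 [323. 329.]
tray2 [0.6422 0.1503 0.0018] 0.88 [330. 175.]
[ 0.13930656 -0.67592691 -1.59676219] 0.05342419424009347
```

View pics/w13.png

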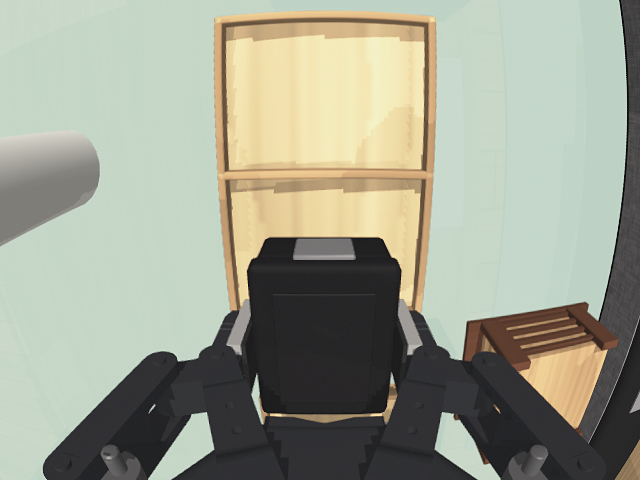

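```bash
python3 -c "
from h import *
print('divider',back('wrist',325,174,.015),'far out',back('wrist',325,14,.015),'L',back('wrist',221,175,.015),'R',back('wrist',432,175,.015))
print('box +y top edge',back('wrist',324,262,.117),'tray edges near',back('wrist',237,300,.015),back('wrist',420,300,.015))
"
```

```text
divider [0.63938582 0.15314544 0.015     ] far out [0.64575806 0.2477263  0.015     ] L [0.57731386 0.15776742 0.015     ] R [0.70352171 0.1493446  0.015     ]
box +y top edge [0.63782265 0.13922684 0.117     ] tray edges near [0.57536036 0.07445503 0.015     ] [0.69735558 0.06601149 0.015     ]
```

Emit:
step_arm(
  deltas=[
    {"dp": [0.1,0.1,-2],"twist": [0,0,0],"grip": 4.8},
    {"dp": [0,0,-2],"twist": [0,0,0],"grip": 4.8},
    {"dp": [0,0,-2],"twist": [0,0,0],"grip": 4.8},
    {"dp": [0,0,-0.8],"twist": [0,0,0],"grip": 4.8},
    {"dp": [0,0,0],"twist": [0,0,0],"grip": 4.8},
    {"dp": [0,0,0],"twist": [0,0,0],"grip": 4.8},
  ],
)

```text
clock: 30.25
tool_pos: [0.6374, 0.1057, 0.0097]
tool_rot: [0.73, 0.683, 0.0, -0.0]
ft_force: [0.1, -0.1, -0.8]
gripper_width: 0.0527
```

Emit:
step_arm(
  deltas=[
    {"dp": [0,0,-0.4],"twist": [0,0,0],"grip": 4.8},
    {"dp": [0,0,-0.1],"twist": [0,0,0],"grip": 4.8},
    {"dp": [0,0,0],"twist": [0,0,0],"grip": 4.8},
  ],
)

```text
clock: 30.55
tool_pos: [0.6376, 0.1054, 0.0052]
tool_rot: [0.73, 0.683, 0.0, 0.0]
ft_force: [1.0, -0.4, -2.1]
gripper_width: 0.0531
```

Emit:
step_arm(
  deltas=[
    {"dp": [0,0,-0.1],"twist": [0,0,0],"grip": 4.8},
    {"dp": [0,0,0],"twist": [0,0,0],"grip": 7.2},
    {"dp": [0,0,0],"twist": [0,0,0],"grip": 7.2},
    {"dp": [0,0,0],"twist": [0,0,0],"grip": 7.2},
    {"dp": [0,0,3],"twist": [0,0,0],"grip": 7.2},
    {"dp": [0,0,4],"twist": [0,0,0],"grip": 8.5},
    {"dp": [0,0,4],"twist": [0,0,0],"grip": 8.5},
    {"dp": [0,0,4],"twist": [0,0,0],"grip": 8.5},
    {"dp": [-1.5,4,0],"twist": [0,0,0],"grip": 8.5},
    {"dp": [-1.5,4,0],"twist": [0,0,0],"grip": 8.5},
    {"dp": [-1.5,4,0],"twist": [0,0,0],"grip": 8.5},
    {"dp": [-1.5,4,0],"twist": [0,0,0],"grip": 8.5},
  ],
)

```text
clock: 31.75
tool_pos: [0.5767, 0.2665, 0.1539]
tool_rot: [0.73, 0.683, 0.0, 0.0]
ft_force: [0.7, 0.2, 0.0]
gripper_width: 0.0849
```

Emit:
step_arm(
  deltas=[
    {"dp": [-1.5,4,0],"twist": [0,0,0],"grip": 8.5},
    {"dp": [-1.5,4,0],"twist": [0,0,0],"grip": 8.5},
    {"dp": [-1.5,4,0],"twist": [0,0,0],"grip": 8.5},
    {"dp": [-1,4,0],"twist": [0,0,0],"grip": 8.5},
    {"dp": [0,0.8,0],"twist": [0,0,0],"grip": 8.5},
    {"dp": [0,0,0],"twist": [0,0,0],"grip": 8.5},
    {"dp": [0,0,0],"twist": [0,0,0],"grip": 8.5},
  ],
)

```text
clock: 32.45
tool_pos: [0.5231, 0.432, 0.1534]
tool_rot: [0.73, 0.683, -0.0, 0.001]
ft_force: [-0.7, 0.0, 0.7]
gripper_width: 0.0852
```

```bash
python3 -c "
from h import *
look('w14',['timer_center','tray2','dice_box_center'])
snap('top','t14')
for n in ('dice_box_center','timer_center','torch_center'):
  for d in models.pinpoint(n,'top'): print(n,np.round(d['at'],4),round(d['score'],2))
"
```

```text
tcp [0.5231 0.432  0.1534] jaw -3.8 32.45
timer_center [0.5223 0.4326 0.0214] 0.55 [322. 222.]
dice_box_center [0.6341 0.1087 0.025 ] 0.66
timer_center [0.5241 0.4348 0.0214] 0.89
timer_center [ 0.6416 -0.0639  0.0234] 0.69
torch_center [ 0.6393 -0.0612  0.0203] 0.95
torch_center [ 0.6337 -0.2539  0.0435] 0.35
```

Emit:
step_arm(
  deltas=[
    {"dp": [0.1,0.1,-4],"twist": [0,0,0],"grip": 8.5},
    {"dp": [0,0,-4],"twist": [0,0,0],"grip": 8.5},
    {"dp": [0,0,-4],"twist": [0,0,0],"grip": 8.5},
    {"dp": [0,0,-2.5],"twist": [0,0,0],"grip": 8.5},
    {"dp": [0,0,0],"twist": [0,0,0],"grip": 8.5},
    {"dp": [0,0,0],"twist": [0,0,0],"grip": 8.5},
  ],
)

```text
clock: 33.45
tool_pos: [0.5234, 0.4345, 0.0093]
tool_rot: [0.73, 0.683, 0.0, -0.0]
ft_force: [0.6, 0.5, 0.9]
gripper_width: 0.0852
```

Emit:
step_arm(
  deltas=[
    {"dp": [0.05,-0.05,-1],"twist": [0,0,0],"grip": 8.5},
    {"dp": [0,0,-0.8],"twist": [0,0,0],"grip": 7.5},
    {"dp": [0,0,0],"twist": [0,0,0],"grip": 7},
    {"dp": [0,0,0],"twist": [0,0,0],"grip": 5.2},
    {"dp": [0,0,0],"twist": [0,0,0],"grip": 5.2},
    {"dp": [0,0,0],"twist": [0,0,0],"grip": 5.2},
    {"dp": [0,0,0],"twist": [0,0,0],"grip": 5.2},
    {"dp": [0,0,0],"twist": [0,0,0],"grip": 5.2},
  ],
)

```text
clock: 34.25
tool_pos: [0.5241, 0.4342, -0.0084]
tool_rot: [0.73, 0.683, 0.001, 0.0]
ft_force: [0.1, 0.4, 4.8]
gripper_width: 0.058
```

Emit:
step_arm(
  deltas=[
    {"dp": [0,0,1],"twist": [0,0,0],"grip": 5.2},
    {"dp": [0,0,3],"twist": [0,0,0],"grip": 5.2},
    {"dp": [0,0,4],"twist": [0,0,0],"grip": 5.2},
    {"dp": [2,-3,0],"twist": [0,0,0],"grip": 5.2},
    {"dp": [2,-4,0],"twist": [0,0,0],"grip": 5.2},
    {"dp": [2,-4,0],"twist": [0,0,0],"grip": 5.2},
    {"dp": [2,-4,0],"twist": [0,0,0],"grip": 5.2},
    {"dp": [2,-4,0],"twist": [0,0,0],"grip": 5.2},
    {"dp": [1.8,-4.4,0],"twist": [0,0,0],"grip": 5.2},
    {"dp": [0,0,0],"twist": [0,0,0],"grip": 5.2},
    {"dp": [0,0,0],"twist": [0,0,0],"grip": 5.2},
  ],
)

```text
clock: 35.35
tool_pos: [0.6423, 0.1971, 0.0702]
tool_rot: [0.732, 0.682, -0.001, -0.0]
ft_force: [-0.5, 1.4, -0.6]
gripper_width: 0.058
```

```bash
python3 -c "
from h import *
look('w15',['timer_center','tray2'])
s=robot.get_state();print(s['ft_force'],s['gripper_width'])
"
```

```text
tcp [0.6423 0.1971 0.0702] jaw -4.0 35.35
timer_center [0.6399 0.1981 0.1006] 0.68 [323. 345.]
[ 0.23213459  0.39561662 -1.16949319] 0.05776386656004562
```

View pics/w15.png

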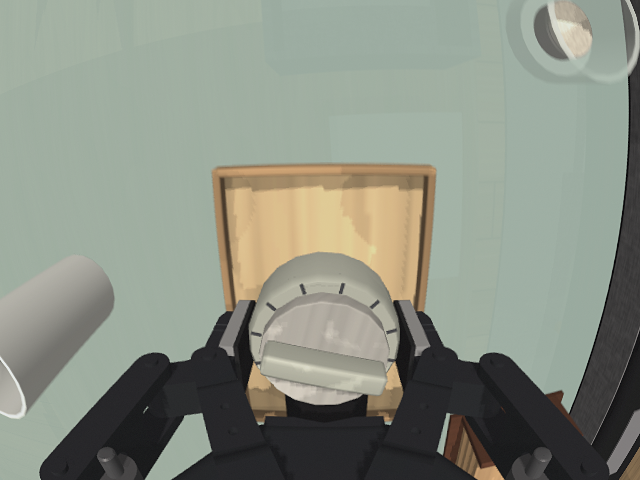

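The timer is held level over the last compartment. Lowering.

Emit:
step_arm(
  deltas=[
    {"dp": [0,0.2,-2],"twist": [0,0,0],"grip": 5.2},
    {"dp": [0,0,-2],"twist": [0,0,0],"grip": 5.2},
    {"dp": [0,0,-2],"twist": [0,0,0],"grip": 5.2},
    {"dp": [0,0,-0.8],"twist": [0,0,0],"grip": 5.2},
    {"dp": [0,0,0],"twist": [0,0,0],"grip": 5.2},
    {"dp": [0,0,0],"twist": [0,0,0],"grip": 5.2},
  ],
)

```text
clock: 36.1
tool_pos: [0.6418, 0.202, 0.0026]
tool_rot: [0.73, 0.683, 0.0, -0.0]
ft_force: [-0.6, 0.2, -0.6]
gripper_width: 0.0579
```

Emit:
step_arm(
  deltas=[
    {"dp": [0,-0.1,-0.3],"twist": [0,0,0],"grip": 5.2},
    {"dp": [0,0,-0.3],"twist": [0,0,0],"grip": 5.2},
    {"dp": [0,0,0],"twist": [0,0,0],"grip": 5.2},
  ],
)

```text
clock: 36.4
tool_pos: [0.6419, 0.2004, -0.0032]
tool_rot: [0.73, 0.683, -0.0, 0.0]
ft_force: [0.0, -0.5, -1.2]
gripper_width: 0.0579
```

Emit:
step_arm(
  deltas=[
    {"dp": [0,0,-0.1],"twist": [0,0,0],"grip": 5.2},
    {"dp": [0,0,0],"twist": [0,0,0],"grip": 7.4},
    {"dp": [0,0,0],"twist": [0,0,0],"grip": 7.4},
    {"dp": [0,0,0],"twist": [0,0,0],"grip": 7.4},
    {"dp": [0,0,2],"twist": [0,0,0],"grip": 7.4},
    {"dp": [0,0,4],"twist": [0,0,0],"grip": 7.4},
    {"dp": [0,0,4],"twist": [0,0,0],"grip": 7.4},
    {"dp": [0,0,4],"twist": [0,0,0],"grip": 7.4},
    {"dp": [-1,4,1],"twist": [0,0,0],"grip": 7.4},
    {"dp": [-1,4,0],"twist": [0,0,0],"grip": 7.4},
    {"dp": [-1,4,0],"twist": [0,0,0],"grip": 7.4},
    {"dp": [0,0,0],"twist": [0,0,0],"grip": 7.4},
  ],
)

```text
clock: 37.6
tool_pos: [0.6069, 0.3299, 0.1485]
tool_rot: [0.726, 0.688, 0.002, -0.002]
ft_force: [-0.6, 0.3, 0.8]
gripper_width: 0.0737
```

```bash
python3 - <<'E'
from h import *
for cam in ('top','scene'):
    snap(cam,cam+'F')
    for n in "bell_center tumbler_center torch_center dice_box_center timer_center tall_tumbler_center remote_center coaster_rack_center".split():
        for d in models.pinpoint(n,cam)[:2]: print(cam,n,np.round(d['at'],3),round(d['score'],2))
a=cv2.imread('pics/sceneF.png')[110:370,140:540]; a=cv2.resize(a,(800,520),interpolation=3); cv2.imwrite('pics/sceneFc.png',a)
E
```

```text
top bell_center [ 0.471 -0.286  0.024] 0.92
top bell_center [ 0.338 -0.207  0.027] 0.78
top tumbler_center [ 0.633 -0.255  0.042] 0.86
top torch_center [ 0.638 -0.066  0.022] 0.79
top dice_box_center [0.633 0.108 0.022] 0.7
top timer_center [0.641 0.202 0.026] 0.91
top tall_tumbler_center [0.453 0.177 0.056] 0.45
top tall_tumbler_center [ 0.635 -0.159 -0.005] 0.29
top remote_center [ 0.525 -0.425  0.001] 0.92
top remote_center [0.45  0.173 0.058] 0.19
top coaster_rack_center [ 0.803 -0.012  0.03 ] 0.79
top coaster_rack_center [ 0.525 -0.424  0.003] 0.74
scene bell_center [ 0.637 -0.163  0.033] 0.86
scene bell_center [ 0.469 -0.28   0.028] 0.85
scene torch_center [ 0.64  -0.066  0.021] 0.75
scene dice_box_center [0.64  0.105 0.024] 0.97
scene timer_center [0.645 0.2   0.032] 0.96
scene timer_center [0.449 0.179 0.06 ] 0.57
scene tall_tumbler_center [0.451 0.179 0.059] 0.82
scene tall_tumbler_center [ 0.633 -0.253  0.045] 0.55
scene remote_center [ 0.521 -0.423  0.006] 0.73
scene coaster_rack_center [ 0.796 -0.003  0.033] 0.64
scene coaster_rack_center [0.638 0.155 0.   ] 0.5
```

View pics/sceneFc.png

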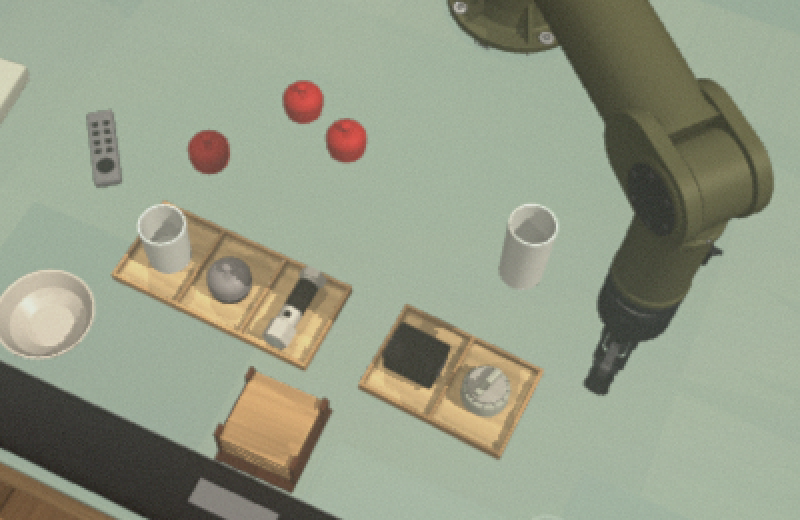

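The picture shows all five things in compartments of their own, upright and flat (the torch on its side), and the other things where they were. Handing in.

```bash
python3 -c "
from bench import robot
s=robot.get_state();print(s['clock'],s['ft_force'].round(1));print(robot.job_done())"
```

```text
38.5 [ 0.   0.6 -0.3]
the job is handed in; nothing more can be done
None
```

Both trays are made up and the job was handed in at 38.5 s with the arm clear of everything. In the three-compartment tray are the short tumbler, the chrome bell and the torch on its side. In the two-compartment tray are the closed dice box and the timer.

**Last checks:** the final picture and the networks show each thing near the middle of its own compartment, at heights consistent with lying flat on the floor. The torch, for instance, reads z ≈ 0.021 m as expected. The tall tumbler, remote and coaster rack still read as at the start. The red bells also look untouched in the picture.

**What disagreed:**
- **Fingertip position:** the wrist picture put the tips about 30 mm higher than `tips_ahead` implied. My first closes on the bell therefore pressed on its dome with about 6 N, without moving it noticeably. I lowered in small steps and gripped properly.
- **Opening reading:** the gripper's opening reads 1 to 2 mm low while it holds something.
- **Networks:** they often confused the two trays, and the final scene picture did not report the short tumbler. I relied on the pictures and the top camera for those.

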